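# Zero the adjuster and snap its locking cap home

## Task

Turn the pointer knob of the bench adjuster until its pointer stands at the zero mark and let go of the knob. Then take the cap by its boss, set it over the knob and press it straight down onto the collar until it clicks, and keep pressing after the click until it is fully home on its spring ring. Finish while still holding the cap pressed home (do not let go); be firm but do not hammer it, keep the pointer at zero, and leave the other things alone.

Things in the scene. Friction and masses are not known exactly. Their poses are not given: they have to be found in the camera images.
- adjuster: Bench adjuster fixed to the worktop, left or right of the cap, turned up to 0.4 rad: round grey base 110 mm across, 12 mm high; on it an aluminium scale flange 86 mm across, its top 20 mm above the worktop; on that a steel collar 46 mm across and 24 mm high, chamfered at the top, which carries the pointer knob. Origin: centre of the underside; z up; the zero mark lies towards its -x.
- seat (a point): Centre of the flange's top face, 20 mm above the worktop, on the axis of collar and knob; the cap's mouth is at this height when fully home. Round the collar's foot a black spring ring, 61 mm across, stands 2.5 mm above this face and can be pushed flush with it. Four sprung steel balls stand 3.5 mm out of the collar's side, centres 12.5 mm above this face.
- zero_mark (a point): the zero mark: the small black block on the rim of the base, 49 mm from the axis, in line with the one long broad stroke on the scale flange (the other strokes are short and thin, 12 degrees apart).
- knob_grip (a point): Point on the knob's axis, 56 mm above the worktop, at mid height of the black grip bar. The bar is 10 mm thick, 33 mm long and 17 mm high (47 to 64 mm above the worktop), on a disc 39 mm across. The x axis lies along the bar; the pointed end with the white line is at -x.
- pointer_tip (a point): the pointed end of the grip bar (with the white line on top), 18 mm from the axis.
- knob (a joint): angle of the pointer from the zero mark in rad: 0 = pointer at the zero mark, positive = turned anticlockwise seen from above, stops at -0.6 and 1.7. It starts between 0.5 and 1.3, so it must be turned clockwise. It stays where it is left; turning takes about 0.05 N m.
- snap_cap: Loose aluminium cap, about 90 g, standing mouth down: round skirt 60 mm across, 54 mm high, open below, bore 55 mm with a 4 mm high lip of bore 49 mm at the mouth (1.5 mm play all round on the collar); flat shoulder; on it a round grip boss 28 mm across, from 54 to 82 mm above the mouth. Origin: centre of the mouth's plane; z up through the boss.
- wrist_pin: bystander: small steel hollow pin standing on end, 18 mm across, 46 mm high; origin at its foot.
- nut_1: bystander: small hexagon nut, 20 mm across, 10 mm high; origin at its underside.
- valve_spring: bystander: steel coil spring standing on end, 28 mm across, 42 mm high; origin at its foot.
- piston_1: bystander: aluminium piston standing upright, 66 mm across, 54 mm high; origin at its underside.
- pliers_red: bystander: pliers lying flat, 167 mm long; origin at the underside.
- cap_top (a point): Centre of the boss's top, 82 mm above the cap's mouth. Pressing: the lip meets the balls about 17 mm above home; the push rises to about 10 N, then drops at the click, about 9 mm above home, where the balls begin to draw the cap down themselves; then a push of 3 to 7 N takes the spring ring down the last 2.5 mm until the skirt stops hard. Let go, the cap springs up again by about 2 mm.

How it is judged:
By the outcome, as a careful person would: the job done as asked, in the order asked, and still so for the second after the job is handed in, while the arm keeps its last pose, push and grip.
It also fails if it takes over 67 s, if anything falls off the work surface, if the arm or the gripper's body presses on something with over 40 N, if the wrist force passes 120 N, or if a joint passes its speed limit or range.

## Robot

A 6-joint arm with a two-finger parallel gripper is mounted at the origin on a cart in front of the work surface, level with it; the furniture and walls round the work are solid. World frame = base frame: x ahead of the robot, y to its left, z up, the work surface at z = 0. Lengths are in mm, angles in rad, forces in N, time in s.
With the tool pointing down it reaches from about 250 to 725 mm from the base axis. Payload 9.7 kg.
Tool frame: the origin (TCP) lies midway between the tips of the shut fingers; the grasp point (between the pads) lies 19 mm behind it; z points along the fingers, y is the line along which they close (so a half turn about z gives the same grasp; the last joint's range is limited). The gripper opens to 85 mm and grips with 20 to 120 N. Pads are 22 mm wide; open, the fingers measure 114 mm over their backs; the gripper's body (76 mm by 85 mm) begins 54 mm behind the grasp point. The pads swing forward as they close: fully open they stand 13 mm farther back than shut.
Start: joints at [-1.16, 0.087, 0.176, 1.66, 0, 1.571], TCP at [219.636, -504.239, 231.284] pointing down, gripper open.
Joint ranges: [-3.13, 3.13], [-0.85, 1.81], [-1.15, 1.24], [-2.2, 2.28], [-1.44, 1.52], [-3.14, 3.14]. Speed limits (rad/s): [2.22, 2.22, 2.57, 3.14, 3.14, 3.14].

## Interface

Orientations are given as a 3x3 rotation matrix whose columns are the frame's x, y, z axes.
In Python, from workcell import * gives the robot as it stands. The module is installed in compiled form; this text tells all that it offers.
- The arm moves only by the tool arm_command, never from a script. Its argument "commands" is a list of rows, each an object of numbers: "x", "y", "z": the shift along the tool's x, y, z in m; "wx", "wy", "wz": the turn, a rotation vector about the tool's x, y, z in degrees; "grip": the finger opening in m, from 0 to 0.0854. In form: [{"x": .., "y": .., "z": .., "wx": .., "wy": .., "wz": .., "grip": ..}, ...]. A call has exactly 10 rows; each row shifts and turns the commanded pose from where the row before left it, along the tool's axes as they then stand; what a row does not reach is not made up. A row lasts 1/10 s, in which the tool goes at most 50 mm and 8.59 degrees, less where a joint would pass 70% of its speed; a pose out of reach is approached as far as the arm can. A call is refused whole if a number of a shift passes 0.05 or a number of a turn 8.59, either way. A call with a gripper value outside its range is refused whole. The fingers move at their own pace and stop on an object; the grip force is fixed at half the most. Time passes only in rows, so rows that do not move let the fingers close, or fill a call up. It gives the time, the measured TCP pose, the force, the opening and the grip force at its end, in the units of the state.
- sense(): the state, without advancing time (a new reading comes with each control period).
- get_image(name): name is "scene" or "top" or "wrist"; returns a dict with "image" (400x640x3 uint8, red, green, blue), "mtx" (3x3 intrinsics, pixels), "R" (3x3) and "t" (3): a world point X has camera coordinates R X + t; the wrist camera has in their place "hand_eye" (4x4, takes a point from camera to tool coordinates, whose origin is the TCP and whose axes are the flange's). Camera axes: x right, y down, z forward; pixel columns grow to the right and rows downward; lengths in mm; the calibration is good to about 2 mm. The wrist camera is an equidistant fisheye: a pixel r from the principal point sees the ray r / f radians off the axis. A picture is of the moment at which its call begins: read the wrist's pose just before it. There is no depth.
- sign_off(): hands the job in; it is judged then, once.
The state is a dict: "t": time; "joints": joint angles; "joint_velocities": joint speeds; "effort": joint torques, N m; "ee_pos": TCP position; "eef_rot": TCP orientation; "ft_force": force on the tool from outside, world axes, zero at the start; "moment": the same for the moment, N m; "width": opening from 0.0 (shut) to 1.0 (fully open); "finger_force": force on a finger pad.
Only numpy, scipy, OpenCV 4.12 (cv2) and the standard library are available. Lean on these libraries where they do the work, as an engineer would, in place of code of your own. Each camera call takes 0.05 s, during which the arm holds its last target. There are 200 camera calls.

## Working session

There is one attempt and no reset: what is moved stays moved. The work goes in short steps, Python scripts to look and compute and a tool call to move; the robot and the scene stay as the last step left them, time stands still between calls to the robot, and variables do not carry over. Pictures are saved under pics/ and viewed, at most 10 in all, crops included, and the job is handed in when it is done.

Besides the shell and the picture viewer there is one more tool, called after ">>>" as a command line: name --argument value ..., lists and objects as JSON in quotes. arm_command: Moves the arm, as the interface text tells. Its arguments: {"type":"object","properties":{"commands":{"type":"array"}},"required":["commands"]}

```bash
mkdir -p pics
python3 - <<'E'
from workcell import *
import cv2,numpy as np
s=sense();print(s['t'],s['ee_pos'],np.round(s['eef_rot'],3),s['width'])
for n in ["top","scene"]:
    d=get_image(n);cv2.imwrite(f"pics/{n}0.png",d["image"][:,:,::-1]);print(n,d["mtx"],np.round(d["R"],4),d["t"])
    np.savez(f"{n}.npz",**{k:d[k] for k in("mtx","R","t")})
E
```

```text
0.0 [ 219.52897965 -504.02313293  230.54852788] [[ 0.917  0.399 -0.001]
 [ 0.399 -0.917  0.001]
 [ 0.    -0.001 -1.   ]] 0.9996121700156654
top [[390.83320509   0.         317.19931038]
 [  0.         390.83320509 206.61212251]
 [  0.           0.           1.        ]] [[-0.0217 -0.9997  0.015 ]
 [-0.9965  0.0204 -0.0809]
 [ 0.0806 -0.0167 -0.9966]] [-117.49860804  502.71203401 1039.38217678]
scene [[460.20271733   0.         318.13798644]
 [  0.         460.20271733 203.08195024]
 [  0.           0.           1.        ]] [[-0.7203 -0.6935  0.018 ]
 [-0.3321  0.322  -0.8866]
 [ 0.609  -0.6445 -0.4623]] [246.93615134 290.99179749 727.15742758]
```

View pics/top0.png

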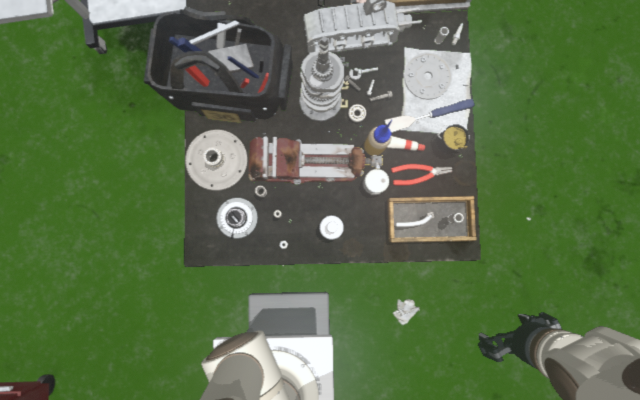

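View pics/scene0.png

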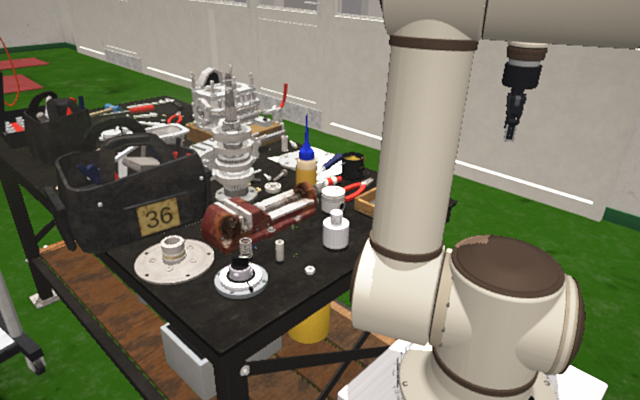

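The top view shows the adjuster at about (237,218) and the cap at (331,228). The piston is at (376,181) and the spring, pin and nut at (260,191), (277,214) and (284,244).

```bash
cat > h.py <<'E'
import numpy as np,cv2
def ray2z(c,u,v,z):
    K,R,t=c["mtx"],c["R"],c["t"]; o=-R.T@t; d=R.T@np.linalg.solve(K,[u,v,1.]); return o+d*(z-o[2])/d[2]
def wrist_pt(c,s,u,v,z):
    K=c["mtx"];x=(u-K[0,2]);y=(v-K[1,2]);r=np.hypot(x,y)+1e-9;th=r/K[0,0]
    d=np.array([x/r*np.sin(th),y/r*np.sin(th),np.cos(th)]);H=np.array(c["hand_eye"]);R=np.array(s["eef_rot"])
    d=R@H[:3,:3]@d;o=R@H[:3,3]+s["ee_pos"];return o+d*(z-o[2])/d[2]
E
python3 - <<'E'
from h import *
c=np.load("top.npz")
for n,u,v,z in[("adj",237,218,10),("cap",331,226,68),("spring",260,190,42),("pin",277.5,214,46),("nut",284,244,10)]:print(n,ray2z(c,u,v,z).round(1))
im=cv2.imread("pics/top0.png");a=cv2.resize(im[188:258,200:360],None,fx=5,fy=5,interpolation=cv2.INTER_CUBIC);cv2.imwrite("pics/c1.png",a)
E
```

```text
adj [474.4  91.2  10. ]
cap [ 445.3 -161.9   68. ]
spring [546.   23.7  42. ]
pin [480.7 -22.4  46. ]
nut [400.9 -35.8  10. ]
```

View pics/c1.png

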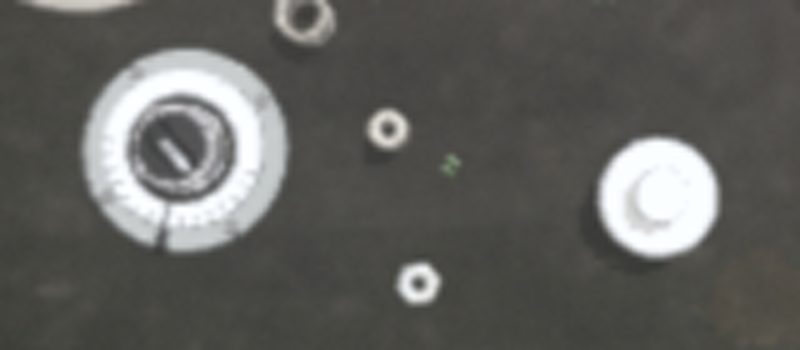

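The crop shows the base centre at (237,218), the zero mark at (232,236) and the pointer line running down-right. So the knob is at about +0.9 rad and the adjuster yaw is about -0.27.

>>> arm_command --commands '[{"x":0.0236,"y":-0.0222,"grip":0.0854},{"x":0.0236,"y":-0.0222,"grip":0.0854},{"x":0.0236,"y":-0.0222,"grip":0.0854},{"x":0.0236,"y":-0.0222,"grip":0.0854},{"x":0.0236,"y":-0.0222,"grip":0.0854},{"x":0.0236,"y":-0.0222,"grip":0.0854},{"x":0.0236,"y":-0.0222,"grip":0.0854},{"x":0.0236,"y":-0.0222,"grip":0.0854},{"x":0.0236,"y":-0.0222,"grip":0.0854},{"x":0.0236,"y":-0.0222,"grip":0.0854}]'

```text
$.commands[0]: bad value
```

>>> arm_command --commands '[{"x":0.0236,"y":-0.0222,"grip":0.0854},{"x":0.0236,"y":-0.0222,"grip":0.0854},{"x":0.0236,"y":-0.0222,"grip":0.0854},{"x":0.0236,"y":-0.0222,"grip":0.0854},{"x":0.0236,"y":-0.0222,"grip":0.0854},{"x":0.0236,"y":-0.0222,"grip":0.0854},{"x":0.0236,"y":-0.0222,"grip":0.0854},{"x":0.0236,"y":-0.0222,"grip":0.0854},{"x":0.0236,"y":-0.0222,"grip":0.0854},{"x":0.0236,"y":-0.0222,"grip":0.0854}]'

```text
$.commands[0]: bad value
```

>>> arm_command --commands '[{"wz":-8.5},{"wz":-8.5},{"wz":-8.5},{"wz":-8.5},{"wz":-8.5},{"wz":-8.5},{"wz":-8.5},{"wz":-8.5},{"wz":-8.5},{"wz":-8.5}]'

```text
$.commands[0]: bad value
```

Run:
```python
from workcell import *
import numpy as np
s=sense();print(s['t'],s['ee_pos'],np.round(s['eef_rot'],3),np.round(s['joints'],2))
```

```text
0.1 [ 219.55958327 -504.05523814  230.66350385] [[ 0.917  0.399 -0.   ]
 [ 0.399 -0.917  0.001]
 [-0.    -0.001 -1.   ]] [-1.16  0.09  0.18  1.66 -0.    1.57]
```

Every row needs all seven fields.

>>> arm_command --commands '[{"x":0.0236,"y":-0.0222,"z":0,"wx":0,"wy":0,"wz":0,"grip":0.085},{"x":0.0236,"y":-0.0222,"z":0,"wx":0,"wy":0,"wz":0,"grip":0.085},{"x":0.0236,"y":-0.0222,"z":0,"wx":0,"wy":0,"wz":0,"grip":0.085},{"x":0.0236,"y":-0.0222,"z":0,"wx":0,"wy":0,"wz":0,"grip":0.085},{"x":0.0236,"y":-0.0222,"z":0,"wx":0,"wy":0,"wz":0,"grip":0.085},{"x":0.0236,"y":-0.0222,"z":0,"wx":0,"wy":0,"wz":0,"grip":0.085},{"x":0.0236,"y":-0.0222,"z":0,"wx":0,"wy":0,"wz":0,"grip":0.085},{"x":0.0236,"y":-0.0222,"z":0,"wx":0,"wy":0,"wz":0,"grip":0.085},{"x":0.0236,"y":-0.0222,"z":0,"wx":0,"wy":0,"wz":0,"grip":0.085},{"x":0.0236,"y":-0.0222,"z":0,"wx":0,"wy":0,"wz":0,"grip":0.085}]'

```text
t: 1.1
ee_pos: [347.5, -205.2, 231.1]
eef_rot: [[0.917, 0.399, -0.0], [0.399, -0.917, 0.0], [-0.0, -0.0, -1.0]]
ft_force: [0.3, -0.8, 0.8]
width: 0.993
finger_force: 0.0
```

>>> arm_command --commands '[{"x":0.0236,"y":-0.0222,"z":0.002,"wx":0,"wy":0,"wz":0,"grip":0.085},{"x":0.0236,"y":-0.0222,"z":0.002,"wx":0,"wy":0,"wz":0,"grip":0.085},{"x":0.0236,"y":-0.0222,"z":0.002,"wx":0,"wy":0,"wz":0,"grip":0.085},{"x":0.0236,"y":-0.0222,"z":0.002,"wx":0,"wy":0,"wz":0,"grip":0.085},{"x":0.0236,"y":-0.0222,"z":0.002,"wx":0,"wy":0,"wz":0,"grip":0.085},{"x":0.0236,"y":-0.0222,"z":0.002,"wx":0,"wy":0,"wz":0,"grip":0.085},{"x":0.0236,"y":-0.0222,"z":0.002,"wx":0,"wy":0,"wz":0,"grip":0.085},{"x":0.0236,"y":-0.0222,"z":0.002,"wx":0,"wy":0,"wz":0,"grip":0.085},{"x":0.0236,"y":-0.0222,"z":0.002,"wx":0,"wy":0,"wz":0,"grip":0.085},{"x":0.0236,"y":-0.0222,"z":0.002,"wx":0,"wy":0,"wz":0,"grip":0.085}]'

```text
t: 2.1
ee_pos: [475.2, 92.7, 210.9]
eef_rot: [[0.917, 0.399, -0.0], [0.399, -0.917, -0.0], [-0.0, -0.0, -1.0]]
ft_force: [1.3, -0.3, 0.3]
width: 1.0
finger_force: 0.0
```

>>> arm_command --commands '[{"x":0,"y":0,"z":0,"wx":0,"wy":0,"wz":-8.5,"grip":0.06},{"x":0,"y":0,"z":0,"wx":0,"wy":0,"wz":-8.5,"grip":0.06},{"x":0,"y":0,"z":0,"wx":0,"wy":0,"wz":-8.5,"grip":0.06},{"x":0,"y":0,"z":0,"wx":0,"wy":0,"wz":-8.5,"grip":0.06},{"x":0,"y":0,"z":0,"wx":0,"wy":0,"wz":-8.5,"grip":0.06},{"x":0,"y":0,"z":0,"wx":0,"wy":0,"wz":-8.5,"grip":0.06},{"x":0,"y":0,"z":0,"wx":0,"wy":0,"wz":-8.5,"grip":0.06},{"x":0,"y":0,"z":0,"wx":0,"wy":0,"wz":-8.5,"grip":0.06},{"x":0,"y":0,"z":0,"wx":0,"wy":0,"wz":-8.5,"grip":0.06},{"x":0,"y":0,"z":0,"wx":0,"wy":0,"wz":-8.5,"grip":0.06}]'

```text
t: 3.1
ee_pos: [474.9, 91.3, 210.9]
eef_rot: [[-0.324, 0.946, -0.001], [0.946, 0.324, -0.0], [0.0, -0.001, -1.0]]
ft_force: [0.4, -0.4, 0.2]
width: 0.701
finger_force: 0.0
```

>>> arm_command --commands '[{"x":0,"y":0,"z":0,"wx":0,"wy":0,"wz":-8.5,"grip":0.06},{"x":0,"y":0,"z":0,"wx":0,"wy":0,"wz":-8.5,"grip":0.06},{"x":0,"y":0,"z":0,"wx":0,"wy":0,"wz":-8.5,"grip":0.06},{"x":0,"y":0,"z":0,"wx":0,"wy":0,"wz":-8.5,"grip":0.06},{"x":0,"y":0,"z":0,"wx":0,"wy":0,"wz":-8.5,"grip":0.06},{"x":0,"y":0,"z":0,"wx":0,"wy":0,"wz":-8.5,"grip":0.06},{"x":0,"y":0,"z":0,"wx":0,"wy":0,"wz":-8.5,"grip":0.06},{"x":0,"y":0,"z":0,"wx":0,"wy":0,"wz":-8.5,"grip":0.06},{"x":0,"y":0,"z":0,"wx":0,"wy":0,"wz":-8.5,"grip":0.06},{"x":0,"y":0,"z":0,"wx":0,"wy":0,"wz":-8.5,"grip":0.06}]'

```text
t: 4.1
ee_pos: [474.9, 91.3, 210.9]
eef_rot: [[-0.971, -0.24, -0.001], [-0.24, 0.971, -0.0], [0.001, 0.0, -1.0]]
ft_force: [-0.8, 0.4, 0.5]
width: 0.706
finger_force: 0.0
```

Run:
```python
from workcell import *
import numpy as np,cv2
s=sense();c=get_image("wrist");cv2.imwrite("pics/w1.png",c["image"][:,:,::-1])
np.savez("w1.npz",mtx=c["mtx"],hand_eye=c["hand_eye"],eef_rot=s["eef_rot"],ee_pos=s["ee_pos"])
print(s['t'],s['ee_pos'],np.round(s['eef_rot'],3),np.round(s['joints'],2));print(c["mtx"],np.round(c["hand_eye"],3))
```

```text
4.1 [474.90865582  91.25604963 210.92279782] [[-0.971 -0.24  -0.001]
 [-0.24   0.971 -0.   ]
 [ 0.001  0.    -1.   ]] [ 0.19 -0.08 -0.03  1.62 -0.   -0.05]
[[309.70691629   0.         320.22156512]
 [  0.         309.70691629 200.16236317]
 [  0.           0.           1.        ]] [[ 0.00000e+00 -9.58000e-01 -2.86000e-01  7.28110e+01]
 [ 1.00000e+00  0.00000e+00 -1.00000e-03 -3.09000e-01]
 [ 1.00000e-03 -2.86000e-01  9.58000e-01 -1.42795e+02]
 [ 0.00000e+00  0.00000e+00  0.00000e+00  1.00000e+00]]
```

View pics/w1.png

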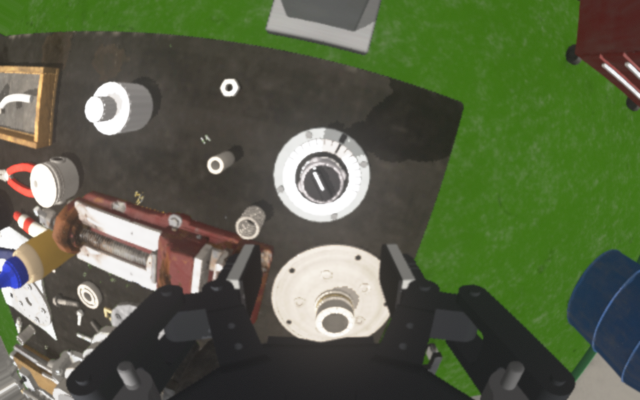

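The wrist view shows the knob at (321,180) and the zero mark at (341,140). I'll descend and line up with the bar for a closer look.

>>> arm_command --commands '[{"x":0,"y":0,"z":0.014,"wx":0,"wy":0,"wz":-7,"grip":0.06},{"x":0,"y":0,"z":0.014,"wx":0,"wy":0,"wz":-7,"grip":0.06},{"x":0,"y":0,"z":0.014,"wx":0,"wy":0,"wz":-7,"grip":0.06},{"x":0,"y":0,"z":0.014,"wx":0,"wy":0,"wz":0,"grip":0.06},{"x":0,"y":0,"z":0.014,"wx":0,"wy":0,"wz":0,"grip":0.06},{"x":0,"y":0,"z":0.014,"wx":0,"wy":0,"wz":0,"grip":0.06},{"x":0,"y":0,"z":0.014,"wx":0,"wy":0,"wz":0,"grip":0.06},{"x":0,"y":0,"z":0.0,"wx":0,"wy":0,"wz":0,"grip":0.06},{"x":0,"y":0,"z":0.0,"wx":0,"wy":0,"wz":0,"grip":0.06},{"x":0,"y":0,"z":0,"wx":0,"wy":0,"wz":0,"grip":0.06}]'

```text
t: 5.15
ee_pos: [475.4, 91.4, 114.0]
eef_rot: [[-0.824, -0.567, 0.001], [-0.567, 0.824, 0.0], [-0.001, -0.0, -1.0]]
ft_force: [0.0, -0.0, -0.2]
width: 0.704
finger_force: 0.0
```

Run:
```python
from workcell import *
import numpy as np,cv2
s=sense();c=get_image("wrist");cv2.imwrite("pics/w2f.png",c["image"][:,:,::-1])
np.savez("w2.npz",mtx=c["mtx"],hand_eye=c["hand_eye"],eef_rot=s["eef_rot"],ee_pos=s["ee_pos"])
print(s['t'],s['ee_pos'],np.round(s['eef_rot'],3),np.round(s['joints'],2))
cv2.imwrite("pics/w2.png",cv2.resize(c["image"][90:290,220:420,::-1],None,fx=3,fy=3,interpolation=cv2.INTER_CUBIC))
```

```text
5.15 [475.41002754  91.35940411 113.99024023] [[-0.824 -0.567  0.001]
 [-0.567  0.824  0.   ]
 [-0.001 -0.    -1.   ]] [ 0.19 -0.08 -0.22  1.43 -0.   -0.41]
```

View pics/w2.png

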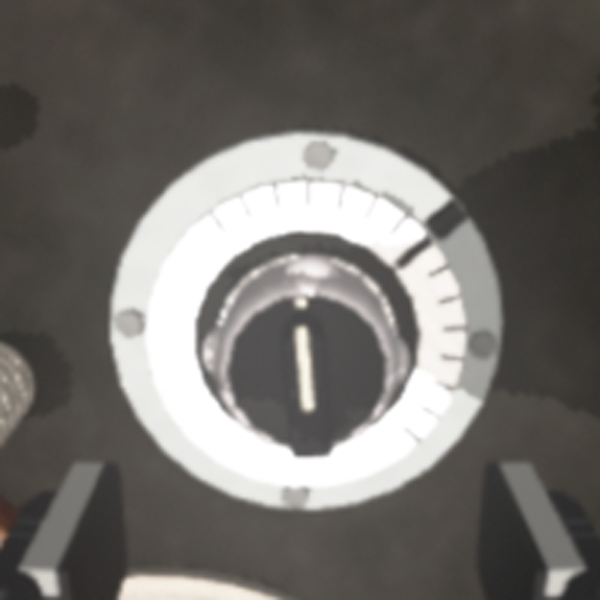

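The close view shows the base outline spanning x 110–502 and y 130–510 in the crop. The zero block is at (447,218), the broad stroke at (413,252) and the white line runs from (301,300) to (308,409).

Run:
```python
from h import *
from scipy.optimize import least_squares as ls
w=dict(np.load("w2.npz"))
P=lambda u,v,z:wrist_pt(w,w,220+(u+.5)/3-.5,90+(v+.5)/3-.5,z)
def circ(pts,z,r):
    q=np.array([P(u,v,z)[:2] for u,v in pts]);f=ls(lambda p:np.hypot(*(q-p[:2]).T)-p[2],[475,90,r]);print(f.x.round(1),f.fun.round(1));return f.x[:2]
c=circ([(110,322),(305,130),(502,322),(300,511),(170,185),(437,187)],12,55)
r=circ([(196,330),(417,335),(305,232)],22,30)
circ([(217,345),(388,370),(300,295),(222,400)],47,19.5)
ang=lambda d:np.degrees(np.arctan2(d[1],d[0]))
for n,p in[("block",P(447,218,14)),("stroke in",P(398,267,20)),("stroke out",P(428,237,20))]:print(n,p.round(1),np.hypot(*(p[:2]-c)).round(1),ang(p[:2]-c).round(1))
a=P(301,300,64);b=P(308.5,409,64);print("line",a.round(1),b.round(1),ang(a-b).round(1),"tip r",np.hypot(*(a[:2]-c)),np.hypot(*(b[:2]-c)))
R=w["eef_rot"];print("tool x",ang(R[:2,0]))
```

```text
[475.6  92.1  54.7] [-0.4  0.9  0.2  0.2  0.  -0.9]
[474.8  92.   29.4] [ 0.  0. -0.]
[476.5  91.4  20.6] [ 0.8  0.2 -0.5 -0.6]
block [427.3 104.7  14. ] 50.0 165.4
stroke in [444.9 100.5  20. ] 31.8 164.7
stroke out [433.9 102.3  20. ] 42.9 166.3
line [457.2  78.2  64. ] [476.9  93.8  64. ] -141.7 tip r 23.11724874750912 2.06330581135507
tool x -145.48552208395316
```

>>> arm_command --commands '[{"x":-0.0005,"y":0.0004,"z":0.012,"wx":0,"wy":0,"wz":-4,"grip":0.04},{"x":0,"y":0,"z":0.012,"wx":0,"wy":0,"wz":0,"grip":0.04},{"x":0,"y":0,"z":0.012,"wx":0,"wy":0,"wz":0,"grip":0.04},{"x":0,"y":0,"z":0.012,"wx":0,"wy":0,"wz":0,"grip":0.04},{"x":0,"y":0,"z":0.01,"wx":0,"wy":0,"wz":0,"grip":0.04},{"x":0,"y":0,"z":0.006,"wx":0,"wy":0,"wz":0,"grip":0.04},{"x":0,"y":0,"z":0,"wx":0,"wy":0,"wz":0,"grip":0.04},{"x":0,"y":0,"z":0,"wx":0,"wy":0,"wz":0,"grip":0},{"x":0,"y":0,"z":0,"wx":0,"wy":0,"wz":0,"grip":0},{"x":0,"y":0,"z":0,"wx":0,"wy":0,"wz":0,"grip":0}]'

```text
t: 6.2
ee_pos: [475.3, 92.5, 50.1]
eef_rot: [[-0.782, -0.623, 0.0], [-0.623, 0.782, 0.001], [-0.001, 0.001, -1.0]]
ft_force: [-3.4, 3.7, 3.7]
width: 0.096
finger_force: 59.2
```

>>> arm_command --commands '[{"x":0,"y":0,"z":0,"wx":0,"wy":0,"wz":0,"grip":0},{"x":0,"y":0,"z":0,"wx":0,"wy":0,"wz":0,"grip":0},{"x":0,"y":0,"z":0,"wx":0,"wy":0,"wz":0,"grip":0},{"x":0,"y":0,"z":0,"wx":0,"wy":0,"wz":0,"grip":0},{"x":0,"y":0,"z":0,"wx":0,"wy":0,"wz":0,"grip":0},{"x":0,"y":0,"z":0,"wx":0,"wy":0,"wz":0,"grip":0},{"x":0,"y":0,"z":0,"wx":0,"wy":0,"wz":0,"grip":0},{"x":0,"y":0,"z":0,"wx":0,"wy":0,"wz":0,"grip":0},{"x":0,"y":0,"z":0,"wx":0,"wy":0,"wz":0,"grip":0},{"x":0,"y":0,"z":0,"wx":0,"wy":0,"wz":0,"grip":0}]'

```text
t: 7.2
ee_pos: [475.2, 92.5, 50.1]
eef_rot: [[-0.782, -0.623, 0.0], [-0.623, 0.782, 0.001], [-0.001, 0.001, -1.0]]
ft_force: [-3.4, 2.7, 4.6]
width: 0.096
finger_force: 59.2
```

>>> arm_command --commands '[{"x":0,"y":0,"z":0,"wx":0,"wy":0,"wz":6,"grip":0},{"x":0,"y":0,"z":0,"wx":0,"wy":0,"wz":6,"grip":0},{"x":0,"y":0,"z":0,"wx":0,"wy":0,"wz":6,"grip":0},{"x":0,"y":0,"z":0,"wx":0,"wy":0,"wz":6,"grip":0},{"x":0,"y":0,"z":0,"wx":0,"wy":0,"wz":6,"grip":0},{"x":0,"y":0,"z":0,"wx":0,"wy":0,"wz":6,"grip":0},{"x":0,"y":0,"z":0,"wx":0,"wy":0,"wz":6,"grip":0},{"x":0,"y":0,"z":0,"wx":0,"wy":0,"wz":6,"grip":0},{"x":0,"y":0,"z":0,"wx":0,"wy":0,"wz":5.1,"grip":0},{"x":0,"y":0,"z":0,"wx":0,"wy":0,"wz":0,"grip":0}]'

```text
t: 8.2
ee_pos: [475.1, 92.7, 50.1]
eef_rot: [[-0.967, 0.254, 0.0], [0.254, 0.967, 0.002], [0.0, 0.002, -1.0]]
ft_force: [-4.1, 4.8, 4.2]
width: 0.096
finger_force: 59.2
```

>>> arm_command --commands '[{"x":0,"y":0,"z":0,"wx":0,"wy":0,"wz":0,"grip":0},{"x":0,"y":0,"z":0,"wx":0,"wy":0,"wz":0,"grip":0.04},{"x":0,"y":0,"z":0,"wx":0,"wy":0,"wz":0,"grip":0.04},{"x":0,"y":0,"z":0,"wx":0,"wy":0,"wz":0,"grip":0.04},{"x":0,"y":0,"z":-0.005,"wx":0,"wy":0,"wz":0,"grip":0.06},{"x":0,"y":0,"z":-0.015,"wx":0,"wy":0,"wz":0,"grip":0.06},{"x":0,"y":0,"z":-0.02,"wx":0,"wy":0,"wz":0,"grip":0.06},{"x":0,"y":0,"z":-0.02,"wx":0,"wy":0,"wz":0,"grip":0.06},{"x":0,"y":0,"z":-0.004,"wx":0,"wy":0,"wz":0,"grip":0.06},{"x":0,"y":0,"z":0,"wx":0,"wy":0,"wz":0,"grip":0.06}]'

```text
t: 9.2
ee_pos: [475.8, 92.0, 114.4]
eef_rot: [[-0.968, 0.252, 0.002], [0.252, 0.968, 0.0], [-0.002, 0.001, -1.0]]
ft_force: [0.4, -0.4, -0.4]
width: 0.7
finger_force: 0.0
```

Run:
```python
from workcell import *
import numpy as np,cv2
s=sense();c=get_image("wrist")
np.savez("w3.npz",mtx=c["mtx"],hand_eye=c["hand_eye"],eef_rot=s["eef_rot"],ee_pos=s["ee_pos"])
print(s['t'],s['ee_pos'],np.round(s['joints'],2))
cv2.imwrite("pics/w3.png",cv2.resize(c["image"][90:290,220:420,::-1],None,fx=3,fy=3,interpolation=cv2.INTER_CUBIC))
```

```text
9.2 [475.84667311  91.98408191 114.38353301] [ 0.19 -0.08 -0.22  1.43 -0.    0.45]
```

View pics/w3.png

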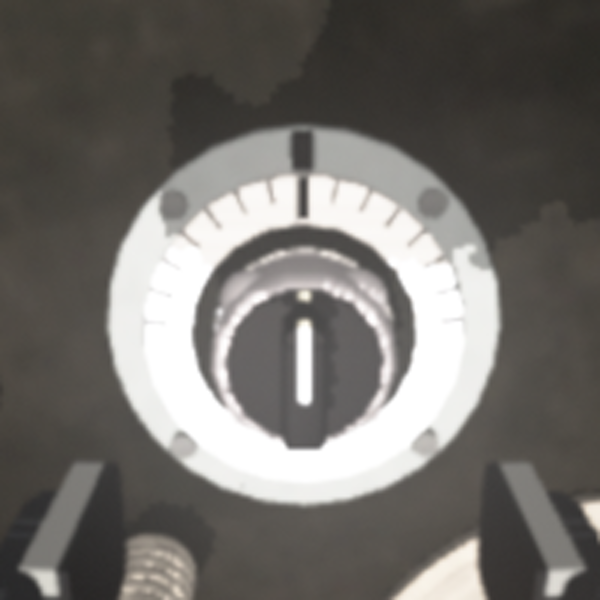

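The pointer now lines up with the block: line at x≈304, block at x≈303, within about 0.5°, and the knob is released. Next I'll go to the cap.

>>> arm_command --commands '[{"x":-0.0038,"y":-0.0282,"z":-0.002,"wx":0,"wy":0,"wz":0,"grip":0.06},{"x":-0.0038,"y":-0.0282,"z":-0.002,"wx":0,"wy":0,"wz":0,"grip":0.06},{"x":-0.0038,"y":-0.0282,"z":-0.002,"wx":0,"wy":0,"wz":0,"grip":0.06},{"x":-0.0038,"y":-0.0282,"z":-0.002,"wx":0,"wy":0,"wz":0,"grip":0.06},{"x":-0.0038,"y":-0.0282,"z":-0.002,"wx":0,"wy":0,"wz":0,"grip":0.06},{"x":-0.0038,"y":-0.0282,"z":-0.002,"wx":0,"wy":0,"wz":0,"grip":0.06},{"x":-0.0038,"y":-0.0282,"z":-0.002,"wx":0,"wy":0,"wz":0,"grip":0.06},{"x":-0.0038,"y":-0.0282,"z":-0.002,"wx":0,"wy":0,"wz":0,"grip":0.06},{"x":-0.0038,"y":-0.0282,"z":0,"wx":0,"wy":0,"wz":0,"grip":0.06},{"x":0,"y":0,"z":0,"wx":0,"wy":0,"wz":0,"grip":0.06}]'

```text
t: 10.25
ee_pos: [443.6, -164.6, 128.1]
eef_rot: [[-0.967, 0.254, -0.002], [0.254, 0.967, -0.0], [0.002, -0.0, -1.0]]
ft_force: [0.1, 0.4, 0.4]
width: 0.7
finger_force: 0.0
```

Run:
```python
from workcell import *
import numpy as np,cv2
s=sense();c=get_image("wrist")
np.savez("w4.npz",mtx=c["mtx"],hand_eye=c["hand_eye"],eef_rot=s["eef_rot"],ee_pos=s["ee_pos"])
print(s['t'],s['ee_pos'],np.round(s['joints'],2))
cv2.imwrite("pics/w4.png",cv2.resize(c["image"][90:290,220:420,::-1],None,fx=3,fy=3,interpolation=cv2.INTER_CUBIC))
```

```text
10.25 [ 443.63940575 -164.57605173  128.09473064] [-0.35 -0.11 -0.22  1.46 -0.   -0.1 ]
```

View pics/w4.png

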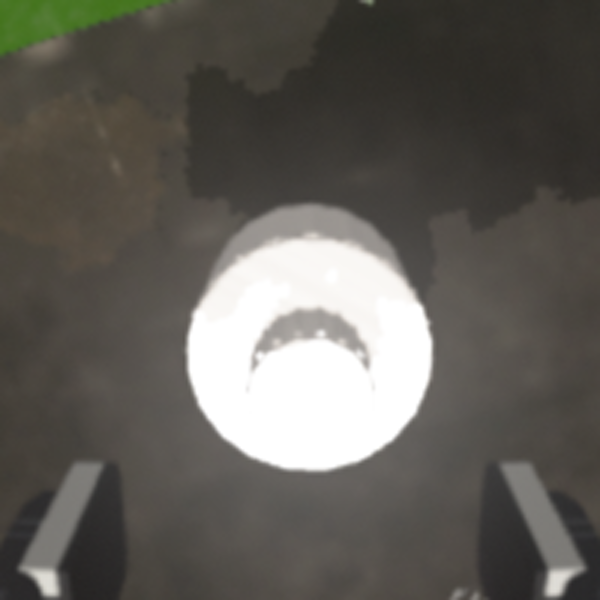

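The cap's shoulder rim spans x 187–433 and y 237–471 in the crop. The boss top spans x 248–374 with its upper edge at y 338.

Run:
```python
from h import *
from scipy.optimize import least_squares as ls
w=dict(np.load("w4.npz"))
P=lambda u,v,z:wrist_pt(w,w,220+(u+.5)/3-.5,90+(v+.5)/3-.5,z)
def circ(pts,z,r):
    q=np.array([P(u,v,z)[:2] for u,v in pts]);f=ls(lambda p:np.hypot(*(q-p[:2]).T)-p[2],[475,90,r]);print(f.x.round(1),f.fun.round(1));return f.x[:2]
c=circ([(187,355),(433,355),(312,237),(310,471)],54,30)
b=circ([(248,395),(374,395),(311,338)],82,14)
print(w["eef_rot"].T@(np.r_[c,0]-w["ee_pos"]),w["eef_rot"].T@(np.r_[b,0]-w["ee_pos"]))
```

```text
[ 443.1 -162.8   30.4] [-0. -0.  0.  0.]
[-203996.9   53929.8  211469.8] [ 4.3  4.3 -8.6]
[  0.81017662   1.6789039  128.0953827 ] [211475.3428058     330.45226307    467.26163976]
```

>>> arm_command --commands '[{"x":0.0008,"y":0.0017,"z":0.01,"wx":0,"wy":0,"wz":0,"grip":0.06},{"x":0,"y":0,"z":0.015,"wx":0,"wy":0,"wz":0,"grip":0.06},{"x":0,"y":0,"z":0.015,"wx":0,"wy":0,"wz":0,"grip":0.06},{"x":0,"y":0,"z":0.015,"wx":0,"wy":0,"wz":0,"grip":0.05},{"x":0,"y":0,"z":0.012,"wx":0,"wy":0,"wz":0,"grip":0.04},{"x":0,"y":0,"z":0.005,"wx":0,"wy":0,"wz":0,"grip":0.04},{"x":0,"y":0,"z":0,"wx":0,"wy":0,"wz":0,"grip":0.035},{"x":0,"y":0,"z":0,"wx":0,"wy":0,"wz":0,"grip":0.03},{"x":0,"y":0,"z":0,"wx":0,"wy":0,"wz":0,"grip":0},{"x":0,"y":0,"z":0,"wx":0,"wy":0,"wz":0,"grip":0}]'

```text
t: 11.3
ee_pos: [444.5, -160.6, 57.9]
eef_rot: [[-0.968, 0.252, 0.001], [0.252, 0.968, -0.0], [-0.001, -0.0, -1.0]]
ft_force: [-0.3, -0.6, 0.5]
width: 0.306
finger_force: 59.0
```

>>> arm_command --commands '[{"x":0,"y":0,"z":0,"wx":0,"wy":0,"wz":0,"grip":0},{"x":0,"y":0,"z":0,"wx":0,"wy":0,"wz":0,"grip":0},{"x":0,"y":0,"z":0,"wx":0,"wy":0,"wz":0,"grip":0},{"x":0,"y":0,"z":-0.004,"wx":0,"wy":0,"wz":0,"grip":0},{"x":0,"y":0,"z":-0.01,"wx":0,"wy":0,"wz":0,"grip":0},{"x":0,"y":0,"z":-0.02,"wx":0,"wy":0,"wz":0,"grip":0},{"x":0,"y":0,"z":-0.025,"wx":0,"wy":0,"wz":0,"grip":0},{"x":0,"y":0,"z":-0.02,"wx":0,"wy":0,"wz":0,"grip":0},{"x":0,"y":0,"z":-0.006,"wx":0,"wy":0,"wz":0,"grip":0},{"x":0,"y":0,"z":0,"wx":0,"wy":0,"wz":0,"grip":0}]'

```text
t: 12.3
ee_pos: [444.6, -160.6, 143.1]
eef_rot: [[-0.968, 0.251, 0.001], [0.251, 0.968, -0.0], [-0.001, -0.0, -1.0]]
ft_force: [0.0, -0.4, -1.2]
width: 0.305
finger_force: 59.0
```

Run:
```python
from workcell import *
import numpy as np
s=sense();R=np.array(s['eef_rot']);print(s['t'],s['ee_pos'],R.round(4),s['width']*85.4,s['ft_force'])
print(R.T@(np.array([475.4,92.6,s['ee_pos'][2]])-s['ee_pos']))
```

```text
12.3 [ 444.57189462 -160.61491441  143.07448869] [[-9.679e-01  2.514e-01  1.300e-03]
 [ 2.514e-01  9.679e-01 -5.000e-04]
 [-1.400e-03 -1.000e-04 -1.000e+00]] 26.08776424588275 [ 0.03175788 -0.39087348 -1.19701111]
[ 3.38283817e+01  2.52831563e+02 -7.95594088e-02]
```

The cap is held: 0.9 N weight, 26 mm opening. I'll carry it over the adjuster and check its alignment there.

>>> arm_command --commands '[{"x":0.0018,"y":0.0138,"z":0,"wx":0,"wy":0,"wz":0,"grip":0},{"x":0.0038,"y":0.028,"z":0,"wx":0,"wy":0,"wz":0,"grip":0},{"x":0.0038,"y":0.028,"z":0,"wx":0,"wy":0,"wz":0,"grip":0},{"x":0.0038,"y":0.028,"z":0,"wx":0,"wy":0,"wz":0,"grip":0},{"x":0.0038,"y":0.028,"z":0,"wx":0,"wy":0,"wz":0,"grip":0},{"x":0.0038,"y":0.028,"z":0,"wx":0,"wy":0,"wz":0,"grip":0},{"x":0.0038,"y":0.028,"z":0,"wx":0,"wy":0,"wz":0,"grip":0},{"x":0.0038,"y":0.028,"z":0,"wx":0,"wy":0,"wz":0,"grip":0},{"x":0.0036,"y":0.028,"z":0,"wx":0,"wy":0,"wz":0,"grip":0},{"x":0.0018,"y":0.015,"z":0,"wx":0,"wy":0,"wz":0,"grip":0}]'

```text
t: 13.3
ee_pos: [474.2, 95.0, 141.0]
eef_rot: [[-0.968, 0.25, -0.002], [0.25, 0.968, 0.0], [0.002, -0.0, -1.0]]
ft_force: [-0.4, -1.3, -0.8]
width: 0.305
finger_force: 59.1
```

>>> arm_command --commands '[{"x":0,"y":0,"z":0,"wx":0,"wy":0,"wz":0,"grip":0},{"x":0,"y":0,"z":0,"wx":0,"wy":0,"wz":0,"grip":0},{"x":0,"y":0,"z":0,"wx":0,"wy":0,"wz":0,"grip":0},{"x":0,"y":0,"z":0,"wx":0,"wy":0,"wz":0,"grip":0},{"x":0,"y":0,"z":0,"wx":0,"wy":0,"wz":0,"grip":0},{"x":0,"y":0,"z":0,"wx":0,"wy":0,"wz":0,"grip":0},{"x":0,"y":0,"z":0,"wx":0,"wy":0,"wz":0,"grip":0},{"x":0,"y":0,"z":0,"wx":0,"wy":0,"wz":0,"grip":0},{"x":0,"y":0,"z":0,"wx":0,"wy":0,"wz":0,"grip":0},{"x":0,"y":0,"z":0,"wx":0,"wy":0,"wz":0,"grip":0}]'

```text
t: 14.3
ee_pos: [475.0, 92.7, 142.3]
eef_rot: [[-0.968, 0.251, -0.0], [0.251, 0.968, 0.0], [0.0, -0.0, -1.0]]
ft_force: [-0.3, -0.1, -1.2]
width: 0.302
finger_force: 59.2
```

Run:
```python
from workcell import *
import numpy as np,cv2
s=sense();c=get_image("wrist")
np.savez("w5.npz",mtx=c["mtx"],hand_eye=c["hand_eye"],eef_rot=s["eef_rot"],ee_pos=s["ee_pos"])
print(s['t'],s['ee_pos'],np.round(s['eef_rot'],4),np.round(s['joints'],2),s['ft_force'])
cv2.imwrite("pics/w5.png",cv2.resize(c["image"][130:330,220:420,::-1],None,fx=3,fy=3,interpolation=cv2.INTER_CUBIC))
```

```text
14.3 [475.03462751  92.73184115 142.26922068] [[-0.9679  0.2514 -0.    ]
 [ 0.2514  0.9679  0.    ]
 [ 0.     -0.     -1.    ]] [ 0.19 -0.09 -0.17  1.49  0.    0.45] [-0.27079082 -0.10064305 -1.20813914]
```

View pics/w5.png

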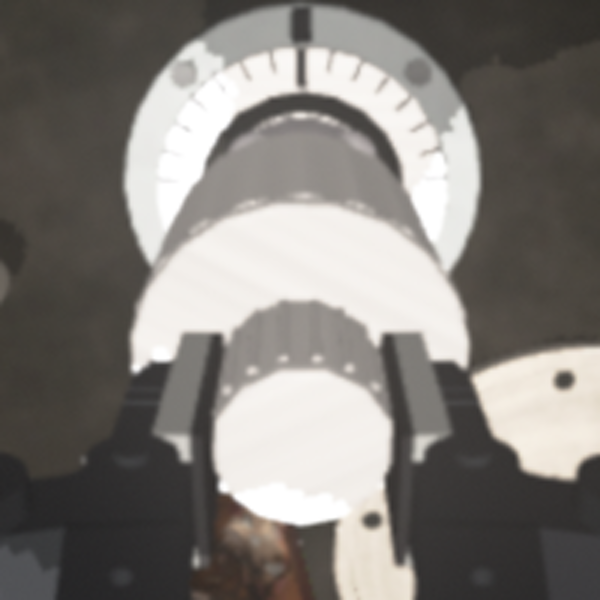

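The cap sits centred between the pads, with its shoulder spanning x 132–467 and its top edge at y 203. The base is visible behind it, x 125–480 with its top at y 4.

Run:
```python
from h import *
from scipy.optimize import least_squares as ls
w=dict(np.load("w5.npz"));ez=w["ee_pos"][2];cx,cy=w["ee_pos"][:2]
P=lambda u,v,z:wrist_pt(w,w,220+(u+.5)/3-.5,130+(v+.5)/3-.5,z)
def circ(n,pts,z,r):
    q=np.array([P(u,v,z)[:2] for u,v in pts]);f=ls(lambda p:np.hypot(*(q-p[:2]).T)-r,[cx,cy]);print(n,f.x.round(2),"res",f.fun.round(1),"tool",(w["eef_rot"].T@(np.r_[f.x,ez]-w["ee_pos"])).round(2)[:2])
circ("boss",[(213,435),(391,435),(302,368),(302,525)],ez+24.1,14)
circ("shoulder",[(132,345),(467,345),(300,203)],ez-3.9,30)
circ("base",[(125,180),(480,180),(302,4),(176,60),(434,65)],12,55)
circ("flange",[(158,185),(447,185),(303,46)],20,43)
```

```text
boss [474.78  92.46] res [-0.6 -0.6 -0.1 -0.4] tool [ 0.18 -0.33]
shoulder [474.62  92.03] res [-0.3 -0.3  0.1] tool [ 0.23 -0.78]
base [476.33  92.19] res [-0.4 -0.4  0.8 -0.5 -0.5] tool [-1.39 -0.2 ]
flange [475.12  92.5 ] res [ 0.1  0.1 -0. ] tool [-0.15 -0.2 ]
```

>>> arm_command --commands '[{"x":-0.0005,"y":0.0001,"z":0.004,"wx":0,"wy":0,"wz":0,"grip":0},{"x":0,"y":0,"z":0.008,"wx":0,"wy":0,"wz":0,"grip":0},{"x":0,"y":0,"z":0.008,"wx":0,"wy":0,"wz":0,"grip":0},{"x":0,"y":0,"z":0.008,"wx":0,"wy":0,"wz":0,"grip":0},{"x":0,"y":0,"z":0.006,"wx":0,"wy":0,"wz":0,"grip":0},{"x":0,"y":0,"z":0.003,"wx":0,"wy":0,"wz":0,"grip":0},{"x":0,"y":0,"z":0.002,"wx":0,"wy":0,"wz":0,"grip":0},{"x":0,"y":0,"z":0.002,"wx":0,"wy":0,"wz":0,"grip":0},{"x":0,"y":0,"z":0.002,"wx":0,"wy":0,"wz":0,"grip":0},{"x":0,"y":0,"z":0,"wx":0,"wy":0,"wz":0,"grip":0}]'

```text
t: 15.35
ee_pos: [475.5, 92.7, 99.1]
eef_rot: [[-0.968, 0.251, -0.0], [0.251, 0.968, 0.0], [0.0, -0.0, -1.0]]
ft_force: [1.1, 0.5, -0.6]
width: 0.305
finger_force: 59.2
```

>>> arm_command --commands '[{"x":0,"y":0,"z":0.0015,"wx":0,"wy":0,"wz":0,"grip":0},{"x":0,"y":0,"z":0.0015,"wx":0,"wy":0,"wz":0,"grip":0},{"x":0,"y":0,"z":0.001,"wx":0,"wy":0,"wz":0,"grip":0},{"x":0,"y":0,"z":0.001,"wx":0,"wy":0,"wz":0,"grip":0},{"x":0,"y":0,"z":0.001,"wx":0,"wy":0,"wz":0,"grip":0},{"x":0,"y":0,"z":0.001,"wx":0,"wy":0,"wz":0,"grip":0},{"x":0,"y":0,"z":0.001,"wx":0,"wy":0,"wz":0,"grip":0},{"x":0,"y":0,"z":0.001,"wx":0,"wy":0,"wz":0,"grip":0},{"x":0,"y":0,"z":0,"wx":0,"wy":0,"wz":0,"grip":0},{"x":0,"y":0,"z":0,"wx":0,"wy":0,"wz":0,"grip":0}]'

```text
t: 16.35
ee_pos: [476.6, 93.2, 91.9]
eef_rot: [[-0.968, 0.251, 0.003], [0.251, 0.968, 0.001], [-0.003, 0.002, -1.0]]
ft_force: [-0.1, 2.5, 9.6]
width: 0.305
finger_force: 60.3
```

>>> arm_command --commands '[{"x":0,"y":0,"z":0.001,"wx":0,"wy":0,"wz":0,"grip":0},{"x":0,"y":0,"z":0.001,"wx":0,"wy":0,"wz":0,"grip":0},{"x":0,"y":0,"z":0.001,"wx":0,"wy":0,"wz":0,"grip":0},{"x":0,"y":0,"z":0.001,"wx":0,"wy":0,"wz":0,"grip":0},{"x":0,"y":0,"z":0.001,"wx":0,"wy":0,"wz":0,"grip":0},{"x":0,"y":0,"z":0.001,"wx":0,"wy":0,"wz":0,"grip":0},{"x":0,"y":0,"z":0.001,"wx":0,"wy":0,"wz":0,"grip":0},{"x":0,"y":0,"z":0.001,"wx":0,"wy":0,"wz":0,"grip":0},{"x":0,"y":0,"z":0,"wx":0,"wy":0,"wz":0,"grip":0},{"x":0,"y":0,"z":0,"wx":0,"wy":0,"wz":0,"grip":0}]'

```text
t: 17.35
ee_pos: [475.2, 92.5, 81.6]
eef_rot: [[-0.968, 0.251, -0.001], [0.251, 0.968, -0.0], [0.001, -0.001, -1.0]]
ft_force: [3.6, 2.1, -7.4]
width: 0.303
finger_force: 59.4
```

It clicked, and the balls are drawing the cap down. I'll keep pressing.

>>> arm_command --commands '[{"x":0,"y":0,"z":0.001,"wx":0,"wy":0,"wz":0,"grip":0},{"x":0,"y":0,"z":0.001,"wx":0,"wy":0,"wz":0,"grip":0},{"x":0,"y":0,"z":0.001,"wx":0,"wy":0,"wz":0,"grip":0},{"x":0,"y":0,"z":0.001,"wx":0,"wy":0,"wz":0,"grip":0},{"x":0,"y":0,"z":0.001,"wx":0,"wy":0,"wz":0,"grip":0},{"x":0,"y":0,"z":0.0005,"wx":0,"wy":0,"wz":0,"grip":0},{"x":0,"y":0,"z":0.0005,"wx":0,"wy":0,"wz":0,"grip":0},{"x":0,"y":0,"z":0,"wx":0,"wy":0,"wz":0,"grip":0},{"x":0,"y":0,"z":0,"wx":0,"wy":0,"wz":0,"grip":0},{"x":0,"y":0,"z":0,"wx":0,"wy":0,"wz":0,"grip":0}]'

```text
t: 18.35
ee_pos: [475.9, 92.4, 77.8]
eef_rot: [[-0.968, 0.252, 0.002], [0.252, 0.968, -0.0], [-0.002, 0.0, -1.0]]
ft_force: [-3.5, -2.5, 12.9]
width: 0.303
finger_force: 61.8
```

>>> arm_command --commands '[{"x":0,"y":0,"z":0.0005,"wx":0,"wy":0,"wz":0,"grip":0},{"x":0,"y":0,"z":0.0005,"wx":0,"wy":0,"wz":0,"grip":0},{"x":0,"y":0,"z":0,"wx":0,"wy":0,"wz":0,"grip":0},{"x":0,"y":0,"z":0,"wx":0,"wy":0,"wz":0,"grip":0},{"x":0,"y":0,"z":0,"wx":0,"wy":0,"wz":0,"grip":0},{"x":0,"y":0,"z":0,"wx":0,"wy":0,"wz":0,"grip":0},{"x":0,"y":0,"z":0,"wx":0,"wy":0,"wz":0,"grip":0},{"x":0,"y":0,"z":0,"wx":0,"wy":0,"wz":0,"grip":0},{"x":0,"y":0,"z":0,"wx":0,"wy":0,"wz":0,"grip":0},{"x":0,"y":0,"z":0,"wx":0,"wy":0,"wz":0,"grip":0}]'

```text
t: 19.35
ee_pos: [476.0, 92.3, 77.7]
eef_rot: [[-0.968, 0.252, 0.003], [0.252, 0.968, -0.0], [-0.003, 0.0, -1.0]]
ft_force: [-6.1, -4.7, 19.9]
width: 0.303
finger_force: 62.7
```

A further 1 mm of command moved the tool only 0.1 mm and added 7 N, so the skirt is on its hard stop. TCP z 77.7 matches the computed home height of 77.9.

```bash
python3 -c "
from workcell import *
print(sign_off())"
```

```text
the job is handed in; nothing more can be done
None
```

The job is handed in: the pointer was set to the zero mark (within about 0.5°) and released, and the cap was clicked on and is still held against its hard stop with about 20 N, at 19.4 s; I took no picture after the cap went on, so home rests on height and force readings.

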